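# Close the bonding press on a repaired moulding

### The job

A freshly bonded plaster moulding lies on the pulled-out bed of the small screw press. Push the bed fully home by its front lip, then push the hand wheel round by its upright handle, clockwise seen from above, through exactly one turn, so that the sprung foot comes down on the moulding and holds it lightly while the resin sets. Only push: grip, force and lift nothing, keep the fingers off the moulding, and leave the other things on the board where they are.

Things in the scene. Friction and masses are not known exactly. Their poses are not given: they have to be found in the camera images.
- press: small grey bench screw press, fixed to the board. Base 140 x 174 mm, two upright columns either side of the bed, a crosshead 178 mm long at 129 to 157 mm height, hand wheel above. Origin: on the board under the screw axis; x points to the back of the press, away from the bed's front lip; y along the crosshead; z up. Highest fixed part 172 mm
- bed (a joint): slide of the press bed, m: 0 = fully home against the back stop, grows as the bed is pulled out towards the front (-x of the press), at most 0.07. It stays where it is left; pushing takes about 2 to 4 N
- bed_lip (a point): middle of the outer (front) face of the bed's upturned steel front lip; the lip is an upright plate 90 mm wide (along y of the press) and 8 mm thick, from 20 to 70 mm above the board; this point is 55 mm above the board, 157 mm in front of the screw axis when the bed is home. Pushed along +x of the press. The bed is 90 mm wide, its rubber-lined top 36 mm above the board
- wheel (a joint): turn of the hand wheel, rad, grows clockwise seen from above; one turn is 6.283 and lowers the wheel, screw and platen together by 12 mm. Stiff (about 3 N at the handle), it stays where it is left and can be at 0 to 2.2 at the start; it cannot go below 0
- wheel_handle (a point): middle of the wheel's one upright round handle (black grip, 17 to 20 mm in diameter), 60 mm from the wheel's axis. It stands on the rim: the grip reaches from 22 mm below to 24 mm above this point; the rim's top is 27 mm below it. At the start it is about 240 mm above the board and it sinks 12 mm in the turn
- wheel_hub (a point): centre of the hand wheel, on its vertical axis, in the rim's mid-plane. Wheel with three spokes, rim circle 60 mm in radius, bar 13 mm thick; the hub's nut reaches 19 mm above this point
- platen (a point): middle of the underside of the press's platen, a plate 66 x 80 mm on the screw's lower end, which goes up and down without turning
- foot: sprung foot under the platen: steel plate 60 x 68 mm with a rubber pad, carried on four light coil springs with 9 mm of travel; it starts 6 to 10 mm above the moulding's height. Origin: on the screw axis, 74 mm below the pad
- moulding: white plaster bead moulding, 34 x 120 x 29 mm, lying loose on the bed with its long side along the bed's travel. Origin: centre of its underside; y is its long axis
- sanding_cork: bystander: cork sanding block 36 x 62 x 26 mm on the board
- syringe: bystander: syringe lying on the board, 29 x 121 x 29 mm
- resin_bottle: bystander: white plastic bottle with blue cap, 60 mm in diameter, 141 mm high, standing
- pigment_tin: bystander: round tin 62 mm in diameter, 49 mm high
- rubber_bowl: bystander: green rubber mixing bowl, 101 mm in diameter, 56 mm high
- tape_roll: bystander: roll of blue masking tape lying flat, 70 mm in diameter, 24 mm high
- flat_brush: bystander: flat paint brush lying on the board, 38 x 206 x 18 mm
- round_brush: bystander: thin round paint brush lying on the board, 11 x 192 x 12 mm

How it is judged:
By the outcome, as a careful person would: the job done as asked, in the order asked, and still so for the second after the job is handed in, with the robot touching nothing.
It also fails if it takes over 72 s, if anything falls off the work surface, if the arm or the gripper's body presses on something with over 40 N, if the wrist force passes 120 N, or if a joint passes its speed limit or range.

### The arm

A 6-joint arm with a two-finger parallel gripper is mounted at the origin on a cart in front of the work surface, level with it; the furniture and walls round the work are solid. World frame = base frame: x ahead of the robot, y to its left, z up, the work surface at z = 0. Lengths are in m, angles in degrees, forces in N, time in s.
With the tool pointing down it reaches from about 0.325 to 0.9 m from the base axis. Payload 6.1 kg.
Tool frame: the origin (TCP) lies at the very end of the fingers, on their centre line; the grasp point (between the pads) lies 19 mm behind it; z points along the fingers, y is the line along which they close (so a half turn about z gives the same grasp; the last joint's range is limited). The gripper opens to 85 mm and grips with 20 to 120 N. Pads are 22 mm wide; open, the fingers measure 114 mm over their backs; the gripper's body (76 mm by 85 mm) begins 54 mm behind the grasp point. The pads swing forward as they close: fully open they stand 13 mm farther back than shut.
Start: joints at [58.207, 12.628, 87.462, -0, 79.91, -7.225], TCP at [0.26, 0.568, 0.231] pointing down, gripper open.
Joint ranges: [-170.65, 170.65], [-52.31, 119.04], [5.05, 147.46], [-71.25, 251.25], [11.57, 151.72], [-153.62, 153.62]. Speed limits (degrees/s): [147.25, 147.25, 172.46, 180, 180, 180].

### API

Orientations are given as [roll, pitch, yaw] about the fixed x, y, z axes, in that order (R = Rz(yaw) Ry(pitch) Rx(roll)).
In Python, from rig import * gives the robot as it stands.
- The arm moves only by the shell command python3 -m creep 'ROWS' [FORCE]. ROWS is JSON, a list of rows, each a list of 5 numbers: the shift along the tool's x, y, z scaled (see below), then the turn about the tool's z scaled (see below), then the finger opening in mm, from 0 to 85.4. In form: [[tx, ty, tz, turn, grip], ...]. A call has 1 to 8 rows; each row shifts and turns the commanded pose from where the row before left it, along the tool's axes as they then stand; what a row does not reach is not made up. The controller multiplies each number of a shift by 0.02 m and each number of a turn by 0.15 rad. A row lasts 1/10 s, in which the tool goes at most 50 mm and 8.59 degrees, less where a joint would pass 70% of its speed; a pose out of reach is approached as far as the arm can. A call with a number of a shift or a turn outside -1 to 1 is refused whole. A call with a gripper value outside its range is refused whole. The fingers move at their own pace and stop on an object; FORCE is the grip in N (left out, the last holds). Time passes only in rows, so rows that do not move let the fingers close. It gives the time, the measured TCP pose, the force, the opening and the grip force at its end, in the units of the state.
- get_state(): the state, without advancing time (a new reading comes with each control period).
- capture(name): name is "scene" or "side" or "wrist"; returns (picture, depth): 480x640x3 uint8, red, green, blue; 480x640 float32, m along the optical axis (not along the pixel's ray), 0 where there is no reading.
- camera_model(name): a dict with "vfov" (degrees; the focal length in pixels is half the picture's height over the tangent of half this angle, whatever the lens; pixels are square), "cx", "cy" (the principal point, pixels), "eye" and "rotation" of the camera in the world; the wrist camera has in their place "mount" (4x4, takes a point from camera to tool coordinates, whose origin is the TCP and whose axes are the flange's). Camera axes: x right, y down, z forward; pixel columns grow to the right and rows downward; lengths in m; the calibration is good to about 2 mm. A picture is of the moment at which its call begins: read the wrist's pose just before it. camera_model takes no time and is no camera call.
- close_job(): hands the job in; it is judged then, once.
The state is a dict: "time": time; "joints": joint angles; "joint_velocities": joint speeds; "effort": joint torques, N m; "tcp_pos": TCP position; "tool_rot": TCP orientation; "ft_force": force on the tool from outside, world axes, zero at the start; "moment": the same for the moment, N m; "grip_width": opening from 0.0 (shut) to 1.0 (fully open); "gripper_force": force on a finger pad.
Only numpy, scipy, OpenCV 4.12 (cv2) and the standard library are available. Lean on these libraries where they do the work, as an engineer would, in place of code of your own. Each camera call takes 0.05 s, during which the arm holds its last target. There are 200 camera calls.

## Working session

There is one attempt and no reset: what is moved stays moved. The work goes in short steps, Python scripts to look and compute and a shell command to move; the robot and the scene stay as the last step left them, time stands still between calls to the robot, and variables do not carry over. Pictures are saved under pics/ and viewed, at most 10 in all, crops included, and the job is handed in when it is done.

```bash
mkdir -p pics; cat > h.py <<'E'
from rig import *
import numpy as np, cv2
from scipy.spatial.transform import Rotation as R
def pose():
    s=get_state(); T=np.eye(4); T[:3,:3]=R.from_euler('xyz',s['tool_rot'],degrees=True).as_matrix(); T[:3,3]=s['tcp_pos']; return T
def cam(name,T=None):
    m=camera_model(name); f=240/np.tan(np.radians(m['vfov'])/2)
    if 'mount' in m:
        C=(pose() if T is None else T)@np.array(m['mount'])
    else:
        C=np.eye(4); C[:3,:3]=np.array(m['rotation']); C[:3,3]=m['eye']
    return f,m['cx'],m['cy'],C
def cloud(d,c):
    f,cx,cy,C=c; v,u=np.mgrid[0:480,0:640]
    P=np.stack([(u-cx)/f*d,(v-cy)/f*d,d],-1)
    return P@C[:3,:3].T+C[:3,3]
def proj(p,c):
    f,cx,cy,C=c; q=(np.atleast_2d(p)-C[:3,3])@C[:3,:3]
    return np.c_[q[:,0]/q[:,2]*f+cx,q[:,1]/q[:,2]*f+cy]
def shot(name,fn):
    T=pose(); im,d=capture(name); c=cam(name,T)
    cv2.imwrite('pics/'+fn+'.png',im[:,:,::-1]); np.savez('pics/'+fn+'.npz',im=im,d=d,T=T)
    return im,d,c
E
python3 - <<'E'
from h import *
print(get_state()); 
for n in('scene','side'):
    print(camera_model(n)); im,d,c=shot(n,n+'0'); print((d>0).mean())
print(camera_model('wrist'))
E
```

```text
{'time': 0.0, 'joints': array([ 5.82079493e+01,  1.26764071e+01,  8.75242745e+01, -1.88192782e-03,
        7.99104087e+01, -7.22617002e+00]), 'joint_velocities': array([ 0.05624465,  0.06276843, -0.00196118,  0.05578635, -0.05349036,
        0.04573066]), 'effort': array([-9.19657068e-04, -4.96900070e+01, -3.89394021e+01, -3.72487957e-04,
        1.11934642e-02,  9.70603651e-06]), 'tcp_pos': array([0.25954573, 0.56790563, 0.23020041]), 'tool_rot': array([-1.79889559e+02, -1.21361609e-02,  1.55434439e+02]), 'ft_force': array([-0.06396501, -0.42411889,  1.09563775]), 'moment': array([ 0.03669135,  0.02671833, -0.02121075]), 'gripper_force': 0.0, 'grip_width': 1.0015781001495176}
{'vfov': 52.424790733581624, 'cx': 321.2264524832808, 'cy': 241.5234379121928, 'eye': array([ 0.20679272, -0.59808206,  0.88672408]), 'rotation': array([-130.46760337,    0.81214344,  -20.5182284 ])}
0.99271484375
{'vfov': 50.16526637528196, 'cx': 318.06344021690205, 'cy': 241.59908493682505, 'eye': array([0.2252885 , 1.11244105, 0.6179078 ]), 'rotation': array([-115.55823599,    1.00697138, -164.04112966])}
0.9371158854166667
{'vfov': 67.35838857239726, 'cx': 319.65596456596853, 'cy': 233.35059011621135, 'mount': array([[-1.83439838e-04, -9.46227552e-01, -3.23501756e-01,
         8.28560007e-02],
       [ 9.99999492e-01,  1.46909142e-04, -9.96746437e-04,
         8.86122785e-04],
       [ 9.90674307e-04, -3.23501775e-01,  9.46227045e-01,
        -1.43281551e-01],
       [ 0.00000000e+00,  0.00000000e+00,  0.00000000e+00,
         1.00000000e+00]])}
```

View pics/scene0.png

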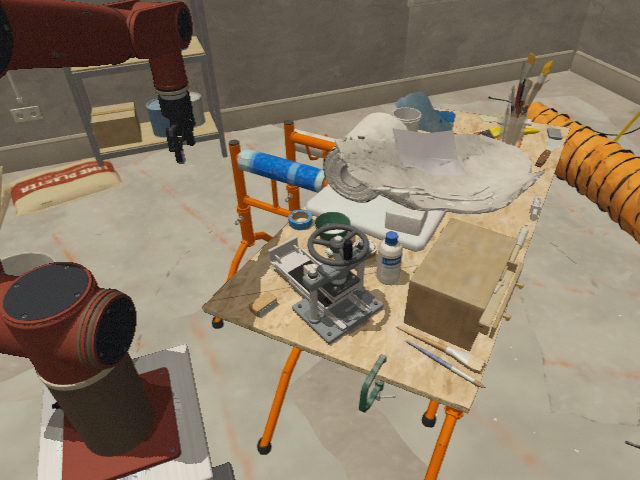

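View pics/side0.png

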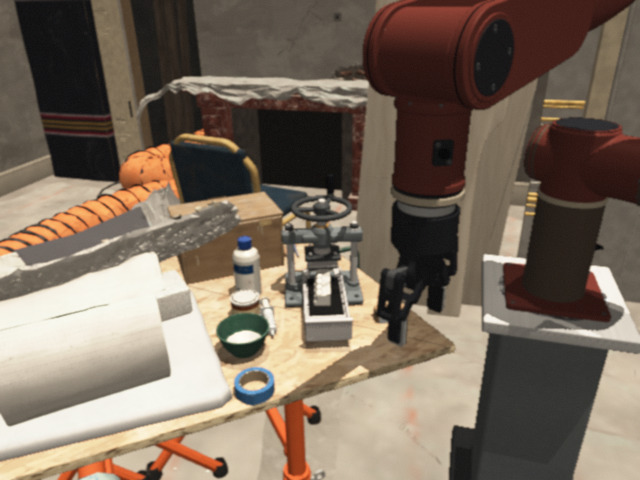

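The scene view shows the press at about (338,285), wheel centre near (338,245), black handle near (348,245), and the bed pulled out toward the upper left with its lip near (280,255). In the side view the lip faces that camera at (327,330), the wheel is at (322,207), and the handle stands at its far side at (330,185).

```bash
sed -i "s/np.array(m\['rotation'\])/(R.from_euler('xyz',m['rotation'],degrees=True).as_matrix())/" h.py
python3 - <<'E'
from h import *
big=[]
for n,(x0,y0,x1,y1) in (('scene',(260,205,400,345)),('side',(260,160,380,360))):
    z=np.load(f'pics/{n}0.npz'); c=cam(n); P=cloud(z['d'],c); im=z['im']
    sub=P[y0:y1,x0:x1].reshape(-1,3); col=im[y0:y1,x0:x1].reshape(-1,3).astype(int)
    def fit(zl,zh,msk=None):
        m=(sub[:,2]>zl)&(sub[:,2]<zh)&(sub[:,0]>.2)&(sub[:,0]<.75)&(abs(sub[:,1])<.45)
        return sub[m],col[m]
    for zl,zh in ((-.01,.01),(.125,.16),(.195,.225),(.225,.28)):
        q,k=fit(zl,zh)
        print(n,zl,len(q), q.min(0).round(3) if len(q) else '',q.max(0).round(3) if len(q) else '', np.median(q,0).round(3) if len(q) else '')
    q,k=fit(.195,.222)
    A=np.c_[2*q[:,:2],np.ones(len(q))]
    # robust circle
    from scipy.optimize import least_squares
    r=least_squares(lambda p:np.hypot(q[:,0]-p[0],q[:,1]-p[1])-.06,[*np.median(q[:,:2],0)],loss='soft_l1',f_scale=.004)
    print('hub',r.x,np.median(q[:,2]))
    q,k=fit(.223,.28); m=k.max(1)<60
    print('handle',m.sum(),np.median(q[m],0),q[m].min(0),q[m].max(0))
    cv2.imwrite(f'pics/{n}_crop.png',cv2.resize(im[y0:y1,x0:x1,::-1],None,fx=600/(y1-y0),fy=600/(y1-y0),interpolation=cv2.INTER_CUBIC)[:, :800])
E
```

```text
scene -0.01 6402 [ 0.317 -0.016 -0.01 ] [0.719 0.45  0.01 ] [0.485 0.146 0.001]
scene 0.125 941 [0.419 0.085 0.125] [0.682 0.2   0.16 ] [0.487 0.109 0.149]
scene 0.195 1232 [0.441 0.059 0.198] [0.573 0.196 0.225] [0.5   0.125 0.213]
scene 0.225 202 [0.494 0.058 0.225] [0.515 0.135 0.267] [0.502 0.065 0.246]
hub [0.50778069 0.12607618] 0.2126016724039339
handle 171 [0.50058401 0.06411464 0.24757968] [0.49397103 0.05798212 0.22404095] [0.51084219 0.0775982  0.26682624]
side -0.01 6245 [ 0.338 -0.113 -0.008] [0.684 0.396 0.01 ] [0.495 0.263 0.002]
side 0.125 1709 [ 0.419 -0.1    0.125] [0.739 0.172 0.16 ] [0.541 0.128 0.147]
side 0.195 1108 [0.44  0.065 0.196] [0.571 0.196 0.225] [0.503 0.143 0.212]
side 0.225 178 [0.493 0.062 0.225] [0.513 0.137 0.267] [0.501 0.075 0.244]
hub [0.50443859 0.12979991] 0.21235487011264043
handle 152 [0.50104942 0.07465443 0.24727337] [0.49315103 0.06230571 0.22309983] [0.51183183 0.08009606 0.26674939]
```

View pics/scene_crop.png

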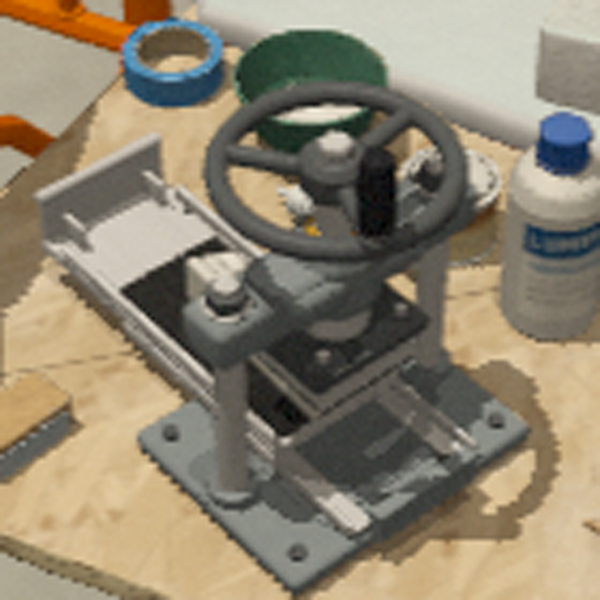

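View pics/side_crop.png

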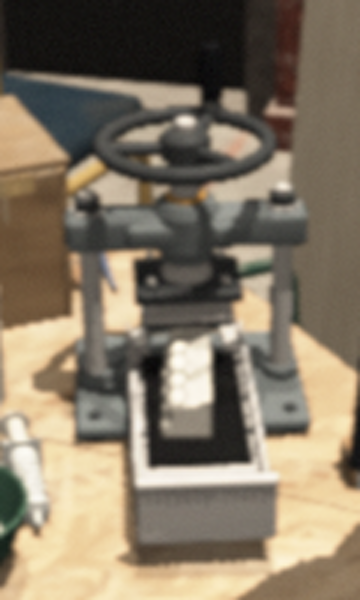

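The crops show the lip's front face in the side view (crop about (205,505)), moulding lying along the bed, and the handle at the far (-y) side of the wheel. Both views agree: hub at about (0.506, 0.128, 0.212), handle at about (0.502, 0.069, 0.244), which matches the 60 mm radius. Next I measure the press axis and the lip.

```bash
cat > meas.py <<'E'
from h import *
def press(tag):
    out={}
    for n in('scene','side'):
        z=np.load(f'pics/{n}{tag}.npz'); c=cam(n); P=cloud(z['d'],c).reshape(-1,3); col=z['im'].reshape(-1,3).astype(int)
        r=np.hypot(P[:,0]-.506,P[:,1]-.128)
        q=P[(P[:,2]>.045)&(P[:,2]<.068)&(P[:,1]>.25)&(abs(P[:,0]-.5)<.085)&(P[:,1]<.4)]
        k=col[(P[:,2]>.045)&(P[:,2]<.068)&(P[:,1]>.25)&(abs(P[:,0]-.5)<.085)&(P[:,1]<.4)]
        yf=np.percentile(q[:,1],50); g=abs(q[:,1]-yf)<.02; q=q[g]
        a=np.polyfit(q[:,0],q[:,1],1)
        print(n,'lip n',len(q),'x',np.percentile(q[:,0],[1,99]).round(4),'ymed',yf.round(4),'slope deg',np.degrees(np.arctan(a[0])).round(2),'resid',np.std(q[:,1]-np.polyval(a,q[:,0])).round(4), 'y at .5',np.polyval(a,.5).round(4))
        q=P[(P[:,2]>.150)&(P[:,2]<.162)&(r<.11)]
        (cx,cy),(w,h),ang=cv2.minAreaRect(q[:,:2].astype(np.float32)*1000); print('  crosshead',cx,cy,w,h,ang)
        q=P[(P[:,2]>.162)&(P[:,2]<.18)&(r>.055)&(r<.11)]
        for s in(-1,1):
            e=q[(q[:,0]-.506)*s>0]; print('  cap',len(e),e.mean(0).round(4) if len(e) else '')
        m=(P[:,2]>.226)&(P[:,2]<.285)&(r<.085)&(r>.035)
        e=P[m]; hc=(e.min(0)+e.max(0))/2; print('  handle',len(e),e.mean(0).round(4),hc.round(4))
        m=(P[:,2]>.06)&(P[:,2]<.075)&(P[:,1]>.15)&(P[:,1]<.3)&(col.min(1)>130)&(abs(P[:,0]-.506)<.045)
        if m.sum(): print('  mould',m.sum(),P[m].mean(0).round(4),P[m].min(0).round(3),P[m].max(0).round(3))
if __name__=='__main__':
    import sys; press(sys.argv[1])
E
python3 meas.py 0
```

```text
scene lip n 206 x [0.4155 0.5834] ymed 0.3369 slope deg 5.55 resid 0.0059 y at .5 0.3385
  crosshead 506.29913330078125 126.24801635742188 176.70726013183594 45.6309928894043 14.648200035095215
  cap 77 [0.439  0.1032 0.1685]
  cap 40 [0.5701 0.1513 0.1692]
  handle 175 [0.5013 0.0652 0.2484] [0.5028 0.0678 0.2464]
  mould 63 [0.4761 0.231  0.0636] [0.461 0.219 0.06 ] [0.492 0.243 0.067]
side lip n 437 x [0.4154 0.5827] ymed 0.3399 slope deg 3.91 resid 0.0059 y at .5 0.3408
  crosshead 503.9512939453125 132.38360595703125 177.076416015625 44.245819091796875 19.96454620361328
  cap 60 [0.4386 0.1098 0.1686]
  cap 64 [0.5729 0.155  0.1684]
  handle 154 [0.5014 0.0741 0.2467] [0.5025 0.0712 0.2464]
  mould 308 [0.4851 0.2004 0.0636] [0.462 0.15  0.06 ] [0.511 0.243 0.068]
```

```bash
cat > lip.py <<'E'
from h import *
import sys
hub=np.array([.506,.128]); a=np.radians(19.3); ey=np.array([np.cos(a),np.sin(a)]); ex=np.array([np.sin(a),-np.cos(a)])
for n in('scene','side'):
    z=np.load(f'pics/{n}{sys.argv[1]}.npz'); P=cloud(z['d'],cam(n)).reshape(-1,3)
    u=(P[:,:2]-hub)@ex; v=(P[:,:2]-hub)@ey
    q=(P[:,2]>.045)&(P[:,2]<.073)&(u<-.135)&(u>-.25)&(abs(v)<.06)
    p=np.polyfit(v[q],u[q],1); r=u[q]-np.polyval(p,v[q])
    g=abs(r)<.004; p=np.polyfit(v[q][g],u[q][g],1)
    print(n,q.sum(),'u at centre',p[1].round(4),'yaw off deg',np.degrees(np.arctan(p[0])).round(2),'v ext',np.percentile(v[q],[1,99]).round(4),'u pct',np.percentile(u[q],[2,50,98]).round(4),'z',P[q,2].max().round(3))
    q=(P[:,2]>.155)&(P[:,2]<.18)&(abs(u)<.03)&(abs(v)>.055)&(abs(v)<.095); 
    for s in (-1,1): print('  cap uv',u[q&(v*s>0)].mean().round(4),v[q&(v*s>0)].mean().round(4))
E
python3 lip.py 0
```

```text
scene 290 u at centre -0.2143 yaw off deg 0.69 v ext [-0.0412  0.0468] u pct [-0.2203 -0.2145 -0.1941] z 0.073
  cap uv 0.0027 -0.073
  cap uv -0.0008 0.0663
side 586 u at centre -0.2174 yaw off deg 0.23 v ext [-0.0411  0.0461] u pct [-0.2211 -0.2174 -0.2135] z 0.072
  cap uv -0.0069 -0.0701
  cap uv -0.0056 0.0712
```

Press yaw is about 19.3°, and the lip's front face is at u≈-0.219 (bed about 62 mm out, inside its range), lip 88 mm wide and about 72 mm high, so it checks out. Moving in front of the lip.

```bash
python3 -m creep '[[0,0,0,0.9,0],[0,0,0,0.9,0],[0,0,0,0.9,0],[0,0,0,0.9,0],[0,0,0,0.9,0],[0,0,0,0.86,0]]' 20; python3 -m creep '[[-0.75,0.28,0,0,0],[-0.75,0.28,0,0,0],[-0.75,0.28,0,0,0],[-0.75,0.28,0,0,0],[-0.75,0.28,0,0,0],[-0.75,0.28,0,0,0],[-0.75,0.28,0,0,0],[-0.75,0.28,0,0,0]]'; python3 -m creep '[[-0.75,0.28,0,0,0],[-0.75,0.28,0,0,0],[-0.75,0.28,0,0,0],[-0.75,0.28,0,0,0],[-0.75,0.28,0,0,0],[-0.75,0.28,0,0,0],[0,0,0,0,0]]'
```

```text
time: 0.7
tcp_pos: [0.2597, 0.5681, 0.2306]
tool_rot: [-179.9, 0.0, 109.1]
ft_force: [-0.1, 0.9, -0.5]
grip_width: -0.001
gripper_force: 0.0
time: 1.5
tcp_pos: [0.3428, 0.4689, 0.2314]
tool_rot: [180.0, -0.0, 109.4]
ft_force: [-0.1, -0.2, 0.2]
grip_width: 0.003
gripper_force: 0.0
time: 2.2
tcp_pos: [0.405, 0.3947, 0.2313]
tool_rot: [180.0, 0.0, 109.2]
ft_force: [-0.3, 0.2, -0.2]
grip_width: -0.002
gripper_force: 0.0
```

```bash
python3 -m creep '[[0,0.5,0.9,0,0],[0,0,1,0,0],[0,0,1,0,0],[0,0,1,0,0],[0,0,1,0,0]]'; python3 -m creep '[[-0.5,0,1,0,0],[0,0,1,0,0],[0,0,1,0,0],[0,0,1,0,0],[0,0,0.6,0,0],[0,0,0,0,0]]'
python3 - <<'E'
from h import *
shot('side','side1'); 
E
```

```text
time: 2.7
tcp_pos: [0.4127, 0.3999, 0.1325]
tool_rot: [-180.0, -0.0, 109.4]
ft_force: [-0.4, 0.1, -0.4]
grip_width: 0.002
gripper_force: 0.0
time: 3.3
tcp_pos: [0.4147, 0.3894, 0.0393]
tool_rot: [-179.8, 0.1, 109.4]
ft_force: [1.1, -0.1, 0.0]
grip_width: 0.002
gripper_force: 0.0
```

View pics/side1.png

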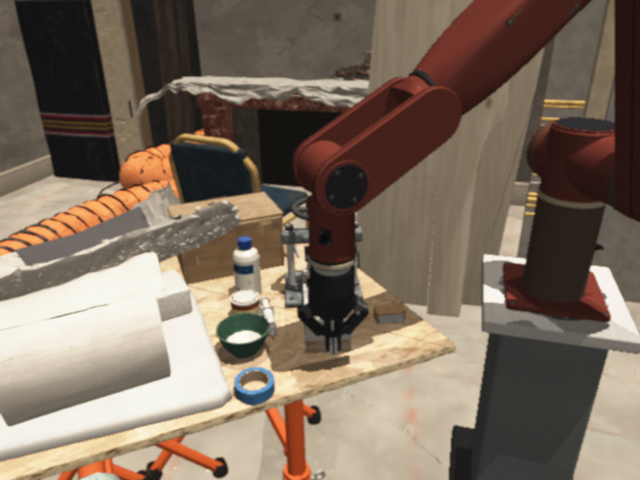

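The shut fingers stand centred in front of the lip (fingertip at (334,350)) and clear of the bowl and tape. Approaching, then pushing slowly.

```bash
python3 -m creep '[[-0.5,0,0,0,0],[-0.5,0,0,0,0],[-0.5,0,0,0,0],[-0.4,0,0,0,0],[-0.15,0,0,0,0],[-0.15,0,0,0,0],[-0.15,0,0,0,0],[-0.15,0,0,0,0]]'; python3 -m creep '[[-0.15,0,0,0,0],[-0.15,0,0,0,0],[-0.15,0,0,0,0],[-0.15,0,0,0,0],[-0.15,0,0,0,0],[-0.15,0,0,0,0],[-0.15,0,0,0,0],[-0.15,0,0,0,0]]'
```

```text
time: 4.15
tcp_pos: [0.4328, 0.3433, 0.0415]
tool_rot: [180.0, -0.0, 109.4]
ft_force: [-0.9, 1.7, 1.7]
grip_width: -0.001
gripper_force: 1.1
time: 4.95
tcp_pos: [0.4408, 0.3201, 0.0413]
tool_rot: [-180.0, 0.0, 109.4]
ft_force: [-1.7, 2.2, 0.7]
grip_width: 0.0
gripper_force: 1.1
```

```bash
python3 -m creep '[[-0.15,0,0,0,0],[-0.15,0,0,0,0],[-0.15,0,0,0,0],[-0.15,0,0,0,0],[-0.15,0,0,0,0],[-0.15,0,0,0,0],[-0.15,0,0,0,0],[-0.15,0,0,0,0]]'; python3 -m creep '[[-0.1,0,0,0,0],[-0.1,0,0,0,0],[-0.1,0,0,0,0]]';  python3 -m creep '[[-0.1,0,0,0,0],[0,0,0,0,0]]'
```

```text
time: 5.75
tcp_pos: [0.4486, 0.2974, 0.0412]
tool_rot: [-180.0, 0.0, 109.4]
ft_force: [-1.5, 2.1, 1.2]
grip_width: -0.0
gripper_force: 1.1
time: 6.05
tcp_pos: [0.4506, 0.2919, 0.0412]
tool_rot: [-180.0, -0.0, 109.4]
ft_force: [-2.2, 1.4, 1.0]
grip_width: 0.005
gripper_force: 1.0
time: 6.25
tcp_pos: [0.4516, 0.2898, 0.0412]
tool_rot: [180.0, 0.0, 109.4]
ft_force: [-0.9, -0.1, -0.6]
grip_width: 0.0
gripper_force: 0.2
```

```bash
python3 -m creep '[[-0.05,0,0,0,0],[-0.05,0,0,0,0]]';  python3 -m creep '[[-0.05,0,0,0,0],[-0.05,0,0,0,0]]'; python3 -m creep '[[-0.05,0,0,0,0]]'
```

```text
time: 6.45
tcp_pos: [0.4519, 0.2891, 0.0413]
tool_rot: [180.0, -0.1, 109.3]
ft_force: [-2.6, 8.4, -0.4]
grip_width: -0.002
gripper_force: 4.4
time: 6.65
tcp_pos: [0.4519, 0.289, 0.0414]
tool_rot: [180.0, -0.3, 109.3]
ft_force: [-5.7, 15.7, -2.0]
grip_width: 0.003
gripper_force: 8.5
time: 6.75
tcp_pos: [0.4519, 0.2889, 0.0414]
tool_rot: [179.9, -0.4, 109.3]
ft_force: [-6.0, 20.3, -1.9]
grip_width: -0.005
gripper_force: 10.5
```

The force climbs to 20 N while the TCP stays still, so the bed is against its stop. Backing off, then rising.

```bash
python3 -m creep '[[0.3,0,0,0,0],[0.6,0,0,0,0],[0.6,0,0,0,0],[0.6,0,0,0,0],[0,0,-1,0,0],[0,0,-1,0,0],[0,0,-1,0,0],[0,0,-1,0,0]]'; python3 -m creep '[[0,0,-1,0,0],[0,0,-1,0,0],[0,0,-1,0,0],[0,0,-1,0,0],[0,0,-1,0,0],[0,0,-1,0,0],[0,0,-1,0,0],[0,0,-1,0,0]]';  python3 -m creep '[[0,0,-1,0,0],[0,0,-0.5,0,0],[0,0,0,0,0]]'
python3 - <<'E'
from h import *
for n in('scene','side','wrist'): shot(n,n+'2')
E
python3 lip.py 2; python3 meas.py 2 | grep -v lip
```

```text
time: 7.55
tcp_pos: [0.4388, 0.3257, 0.1221]
tool_rot: [180.0, 0.0, 109.4]
ft_force: [0.7, -0.4, -0.1]
grip_width: -0.003
gripper_force: 0.0
time: 8.35
tcp_pos: [0.4388, 0.3256, 0.2822]
tool_rot: [180.0, 0.0, 109.4]
ft_force: [0.6, 0.9, -0.0]
grip_width: 0.001
gripper_force: 0.0
time: 8.65
tcp_pos: [0.4396, 0.3258, 0.313]
tool_rot: [179.8, -0.0, 109.4]
ft_force: [0.3, 0.2, 0.6]
grip_width: 0.005
gripper_force: 0.0
scene 277 u at centre -0.1532 yaw off deg 0.66 v ext [-0.0413  0.041 ] u pct [-0.1588 -0.1532 -0.1382] z 0.072
  cap uv 0.0023 -0.0731
  cap uv -0.0011 0.0657
side 531 u at centre -0.1558 yaw off deg 0.24 v ext [-0.0425  0.0457] u pct [-0.1601 -0.1558 -0.1519] z 0.072
  cap uv -0.0068 -0.0699
  cap uv -0.0061 0.0711
  crosshead 507.0384826660156 126.8131103515625 176.99407958984375 44.315025329589844 16.663227081298828
  cap 74 [0.4394 0.1034 0.1687]
  cap 43 [0.5698 0.1508 0.1688]
  handle 174 [0.5013 0.065  0.2484] [0.5027 0.068  0.2473]
  mould 5 [0.465  0.2786 0.0694] [0.462 0.276 0.067] [0.469 0.281 0.072]
  crosshead 503.6339416503906 133.91786193847656 176.5846710205078 42.56804656982422 19.777259826660156
  cap 60 [0.4388 0.1097 0.1685]
  cap 63 [0.5723 0.155  0.1687]Traceback (most recent call last):
  File "meas.py", line 22, in <module>
    import sys; press(sys.argv[1])
                ~~~~~^^^^^^^^^^^^^
  File "meas.py", line 18, in press
    e=P[m]; hc=(e.min(0)+e.max(0))/2; print('  handle',len(e),e.mean(0).round(4),hc.round(4))
                ~~~~~^^^
    return umr_minimum(a, axis, None, out, keepdims, initial, where)
ValueError: zero-size array to reduction operation minimum which has no identity
```

View pics/wrist2.png

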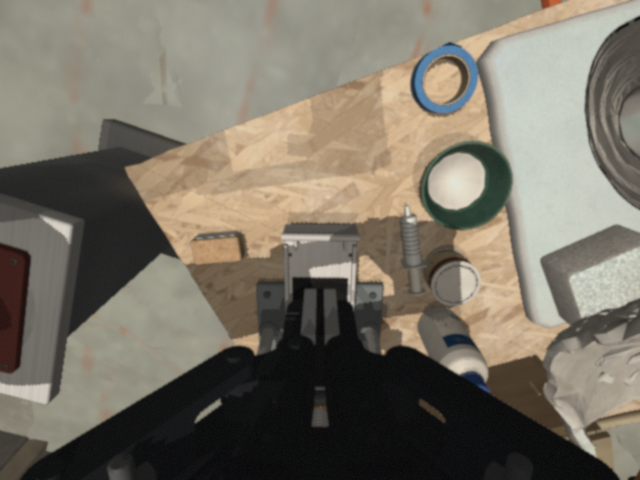

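Wrist view shows the lip at (320,230) close to the press base and the bystanders (bowl, tape, syringe, tin, cork) in place. The bed moved 62 mm and the lip is now at u≈-0.157, so it is home. Moving high over the wheel, behind the handle.

```bash
python3 -m creep '[[0,0,0,-0.99,0],[0,0,0,-0.99,0],[0,0,0,-0.99,0],[0,0,0,-0.99,0],[0,0,0,-0.99,0],[0,0,0,-0.99,0],[0,0,0,-0.99,0],[0,0,0,-0.99,0]]'; python3 -m creep '[[-0.45,-0.98,0,0,0],[-0.45,-0.98,0,0,0],[-0.45,-0.98,0,0,0],[-0.45,-0.98,0,0,0],[-0.45,-0.98,0,0,0],[-0.45,-0.98,0,0,0],[-0.45,-0.98,0,0,0]]';  python3 -m creep '[[-0.45,-0.98,0,0,0],[-0.45,-0.98,0,0,0],[-0.45,-0.98,0,0,0],[-0.45,-0.98,0,0,0],[-0.45,-0.98,0,0,0],[-0.45,-0.98,0,0,0],[0,0,0,0,0],[0,0,0,0,0]]'
python3 - <<'E'
from h import *
for n in('scene','side','wrist'): shot(n,n+'3')
print(get_state()['joints'].round(1),pose()[:3,3])
E
```

```text
time: 9.6
tcp_pos: [0.4385, 0.3248, 0.3096]
tool_rot: [-179.9, -0.1, 177.8]
ft_force: [-1.1, -0.6, -0.0]
grip_width: 0.001
gripper_force: 0.0
time: 10.3
tcp_pos: [0.4955, 0.1842, 0.3097]
tool_rot: [-180.0, -0.1, 177.4]
ft_force: [0.1, -0.7, -0.3]
grip_width: -0.005
gripper_force: 0.0
time: 11.1
tcp_pos: [0.5441, 0.0652, 0.31]
tool_rot: [180.0, -0.1, 177.4]
ft_force: [-1.0, 0.6, -0.7]
grip_width: -0.004
gripper_force: 0.0
[ -1.3  -0.3  92.9   0.   87.4 -88.8] [0.54411171 0.06609634 0.31081141]
```

View pics/wrist3.png

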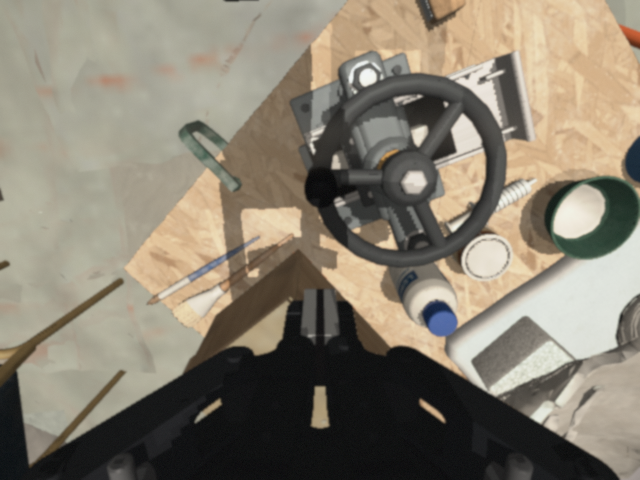

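Wrist view: handle at (319,185), wheel nut at (413,180), fingers behind the handle at (320,320). I'll measure hub and handle from here.

```bash
cat > wm.py <<'E'
from h import *
import sys
from scipy.optimize import least_squares
def wheel(tag,dz=0):
    z=np.load(f'pics/wrist{tag}.npz'); c=cam('wrist',z['T']); P=cloud(z['d'],c); f,cx,cy,C=c
    r=np.hypot(P[...,0]-.506,P[...,1]-.1285)
    m=(P[...,2]>.209-dz)&(P[...,2]<.225-dz)&(r<.08)&(r>.04); q=P[m]
    s=least_squares(lambda p:np.hypot(q[:,0]-p[0],q[:,1]-p[1])-.06,[.506,.128],loss='soft_l1',f_scale=.003).x
    e=(P[...,2]>.255-dz)&(P[...,2]<.285-dz)&(r<.085)&(r>.035)
    n=cv2.connectedComponentsWithStats(e.astype(np.uint8)); k=1+np.argmax(n[2][1:,4]) if n[0]>1 else 0
    h=P[n[1]==k]; zt=np.percentile(h[:,2],80); t=h[h[:,2]>zt-.004]
    hc=(t.min(0)+t.max(0))/2
    nut=P[(P[...,2]>.222-dz)&(P[...,2]<.24-dz)&(r<.025)]
    print('hub fit',s.round(4),'rim ztop',np.percentile(q[:,2],90).round(4),'nut',nut.mean(0).round(4) if len(nut) else '',
      '\nhandle top',len(t),t.mean(0).round(4),hc.round(4),'size',(t.max(0)-t.min(0)).round(4),'ztop',zt.round(4))
    for hh in (t.mean(0),hc): d=hh[:2]-s; print('r',np.hypot(*d).round(4),'ang',np.degrees(np.arctan2(d[1],d[0])).round(2))
if __name__=='__main__': wheel(sys.argv[1],float(sys.argv[2]) if len(sys.argv)>2 else 0)
E
python3 wm.py 3
```

```text
hub fit [0.5073 0.1269] rim ztop 0.2147 nut [0.5073 0.1277 0.226 ] 
handle top 685 [0.5034 0.0685 0.2642] [0.5036 0.0686 0.2641] size [0.0159 0.0158 0.0061] ztop 0.2651
r 0.0586 ang -93.85
r 0.0584 ang -93.63
```

```bash
cat > st.py <<'E'
from h import *
T=pose(); hub=np.array([.507,.1275]); w=hub-T[:2,3]
d,i=w@T[:2,0],w@T[:2,1]
s=get_state(); yaw=s['tool_rot'][2]
print('hub in tool: d %.4f in %.4f'%(d,i),'yaw %.1f'%yaw,'est handle ang %.1f'%((yaw+90+180)%360-180),'F tool',(T[:3,:3].T@s['ft_force']).round(1),'z %.4f'%T[2,3],'j6 %.0f'%s['joints'][5],'t %.2f'%s['time'])
E
python3 -m creep '[[0,0,0.8,0,0],[0,0,0.8,0,0],[0,0,0.8,0,0],[0,0,0.8,0,0],[0,0,0.8,0,0],[0,0,0.05,0,0],[0,0,0,0,0]]'; python3 st.py;python3 -m creep '[[0.25,0,0,0,0],[0.25,0,0,0,0],[0.2,0,0,0,0],[0,0,0,0,0]]'; python3 st.py
```

```text
time: 11.95
tcp_pos: [0.5443, 0.0653, 0.2296]
tool_rot: [-180.0, -0.1, 177.4]
ft_force: [0.6, 0.2, 0.6]
grip_width: -0.003
gripper_force: 0.0
hub in tool: d 0.0400 in 0.0605 yaw 177.4 est handle ang -92.6 F tool [-0.6  0.2 -0.6] z 0.2296 j6 -89 t 11.95
time: 12.35
tcp_pos: [0.5303, 0.066, 0.2309]
tool_rot: [180.0, 0.1, 177.4]
ft_force: [-0.8, 0.1, 1.5]
grip_width: 0.001
gripper_force: 0.0
hub in tool: d 0.0260 in 0.0604 yaw 177.4 est handle ang -92.6 F tool [ 0.8  0.1 -1.5] z 0.2309 j6 -89 t 12.35
```

```bash
python3 -m creep '[[0.12,0,0,0,0],[0.1,0,0,0,0]]'; python3 st.py; python3 -m creep '[[0.3,-0.09,0,0.667,0],[0.305,-0.093,0,0.667,0],[0.305,-0.093,0,0.667,0],[0.305,-0.093,0,0.667,0]]'; python3 st.py
```

```text
time: 12.55
tcp_pos: [0.5261, 0.0661, 0.2305]
tool_rot: [-180.0, 0.0, 177.4]
ft_force: [1.1, 0.2, -0.6]
grip_width: -0.004
gripper_force: 0.0
hub in tool: d 0.0218 in 0.0605 yaw 177.4 est handle ang -92.6 F tool [-1.1  0.2  0.6] z 0.2305 j6 -89 t 12.55
time: 12.95
tcp_pos: [0.5012, 0.0633, 0.2302]
tool_rot: [180.0, 0.1, 154.3]
ft_force: [1.6, -1.2, -1.8]
grip_width: -0.002
gripper_force: 1.2
hub in tool: d 0.0227 in 0.0603 yaw 154.3 est handle ang -115.7 F tool [-2.  -0.4  1.8] z 0.2302 j6 -66 t 12.95
```

```bash
python3 -m creep '[[0.305,-0.093,0,0.667,0],[0.305,-0.093,0,0.667,0],[0.305,-0.093,0,0.667,0],[0.305,-0.093,0,0.667,0],[0.305,-0.093,0,0.667,0],[0.305,-0.093,0,0.667,0],[0.305,-0.093,0,0.667,0],[0.305,-0.093,0,0.667,0]]'; python3 st.py; python3 -m creep '[[0.305,-0.093,0,0.667,0],[0.305,-0.093,0,0.667,0],[0.305,-0.093,0,0.667,0],[0.305,-0.093,0,0.667,0]]'; python3 st.py
```

```text
time: 13.75
tcp_pos: [0.457, 0.0868, 0.2299]
tool_rot: [-179.9, 0.1, 108.4]
ft_force: [-0.0, -2.2, -1.5]
grip_width: 0.0
gripper_force: 1.3
hub in tool: d 0.0229 in 0.0603 yaw 108.4 est handle ang -161.6 F tool [-2.1 -0.7  1.5] z 0.2299 j6 -17 t 13.75
time: 14.15
tcp_pos: [0.4451, 0.1095, 0.2297]
tool_rot: [-179.9, 0.1, 85.5]
ft_force: [-0.1, -2.4, -1.8]
grip_width: -0.001
gripper_force: 1.3
hub in tool: d 0.0229 in 0.0602 yaw 85.5 est handle ang 175.5 F tool [-2.4  0.1  1.8] z 0.2297 j6 9 t 14.15
```

```bash
python3 -m creep '[[0.305,-0.093,0,0.667,0],[0.305,-0.093,0,0.667,0],[0.305,-0.093,0,0.667,0],[0.305,-0.093,0,0.667,0],[0.305,-0.093,0,0.667,0],[0.305,-0.093,0,0.667,0],[0.305,-0.093,0,0.667,0],[0.305,-0.093,0,0.667,0]]'; python3 st.py; python3 -m creep '[[0.305,-0.093,0,0.667,0],[0.305,-0.093,0,0.667,0],[0.305,-0.093,0,0.667,0],[0.305,-0.093,0,0.667,0],[0.305,-0.093,0,0.667,0],[0.305,-0.093,0,0.667,0],[0.305,-0.093,0,0.667,0],[0.305,-0.093,0,0.667,0]]'; python3 st.py
```

```text
time: 14.95
tcp_pos: [0.451, 0.1592, 0.2293]
tool_rot: [-179.9, 0.2, 39.6]
ft_force: [-2.4, -1.3, -2.3]
grip_width: -0.001
gripper_force: 1.3
hub in tool: d 0.0229 in 0.0601 yaw 39.6 est handle ang 129.6 F tool [-2.7 -0.5  2.3] z 0.2293 j6 60 t 14.95
time: 15.75
tcp_pos: [0.491, 0.1892, 0.2293]
tool_rot: [180.0, 0.2, -6.2]
ft_force: [-2.0, 0.4, -1.3]
grip_width: -0.004
gripper_force: 1.3
hub in tool: d 0.0225 in 0.0596 yaw -6.2 est handle ang 83.8 F tool [-2.  -0.2  1.3] z 0.2293 j6 109 t 15.75
```

```bash
python3 -m creep '[[0.305,-0.093,0,0.667,0],[0.305,-0.093,0,0.667,0],[0.305,-0.093,0,0.667,0],[0.305,-0.093,0,0.667,0],[0.305,-0.093,0,0.667,0]]'; python3 st.py; python3 -m creep '[[-0.4,0,0,0,0],[-0.5,0,0,0,0],[0,0,-1,0,0],[0,0,-1,0,0],[0,0,-1,0,0],[0,0,-1,0,0],[0,0,0,0,0]]'; python3 st.py
```

```text
time: 16.25
tcp_pos: [0.5228, 0.189, 0.2293]
tool_rot: [179.9, 0.2, -34.9]
ft_force: [-2.6, 1.3, -2.0]
grip_width: -0.0
gripper_force: 1.2
hub in tool: d 0.0222 in 0.0595 yaw -34.9 est handle ang 55.1 F tool [-2.8  0.4  2. ] z 0.2293 j6 137 t 16.25
time: 16.95
tcp_pos: [0.5096, 0.1999, 0.3141]
tool_rot: [-179.7, -0.2, -34.5]
ft_force: [0.5, -0.6, 0.8]
grip_width: 0.002
gripper_force: 0.0
hub in tool: d 0.0389 in 0.0611 yaw -34.5 est handle ang 55.5 F tool [ 0.7  0.2 -0.8] z 0.3141 j6 138 t 16.95
```

```bash
python3 -m creep '[[0,0,0,-0.99,0],[0,0,0,-0.99,0],[0,0,0,-0.99,0],[0,0,0,-0.99,0],[0,0,0,-0.99,0],[0,0,0,-0.99,0],[0,0,0,-0.99,0]]';python3 -m creep '[[0,0,0,-0.99,0],[0,0,0,-0.99,0],[0,0,0,-0.99,0],[0,0,0,-0.99,0],[0,0,0,-0.99,0],[0,0,0,-0.99,0],[0,0,0,-0.99,0]]';python3 -m creep '[[0,0,0,-0.99,0],[0,0,0,-0.99,0],[0,0,0,-0.99,0],[0,0,0,-0.99,0],[0,0,0,-0.99,0],[0,0,0,-0.99,0],[0,0,0,-0.99,0],[0,0,0,0,0]]'
python3 st.py
python3 - <<'E'
from h import *
for n in('scene','side','wrist'): shot(n,n+'4')
E
python3 wm.py 4 0.007
```

```text
time: 17.65
tcp_pos: [0.5079, 0.1992, 0.3089]
tool_rot: [-180.0, 0.1, 25.3]
ft_force: [0.0, -0.7, 0.5]
grip_width: 0.002
gripper_force: 0.0
time: 18.35
tcp_pos: [0.5079, 0.1992, 0.3089]
tool_rot: [-179.9, 0.0, 84.9]
ft_force: [0.1, -0.0, 0.4]
grip_width: -0.001
gripper_force: 0.0
time: 19.15
tcp_pos: [0.508, 0.1992, 0.3091]
tool_rot: [-179.9, -0.1, 144.2]
ft_force: [-0.1, -0.3, -0.3]
grip_width: 0.001
gripper_force: 0.0
hub in tool: d -0.0412 in -0.0587 yaw 144.2 est handle ang -125.8 F tool [-0.1 -0.3  0.3] z 0.3091 j6 -41 t 19.15
hub fit [0.5073 0.1305] rim ztop 0.2079 nut [0.5071 0.1296 0.2191] 
handle top 62264 [0.5093 0.2147 0.3718] [0.56   0.2515 0.3437] size [0.2362 0.1934 0.2182] ztop 0.2386
r 0.0842 ang 88.6
r 0.132 ang 66.44
```

View pics/wrist4.png

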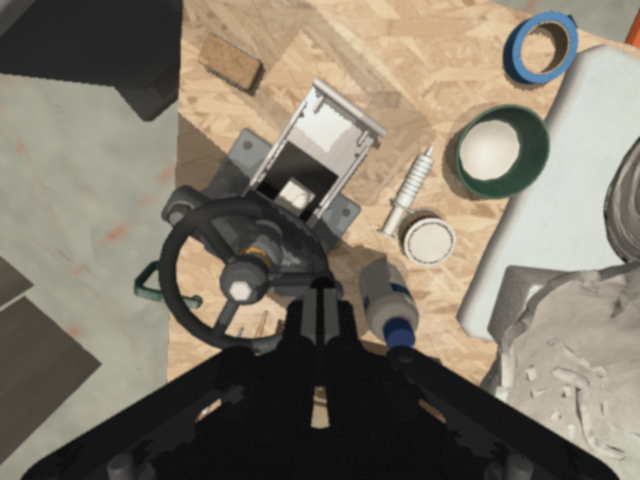

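Wrist view: wheel nut at (240,290), handle hidden right at the fingertips (320,285), moulding at (293,190) under the foot. The rim has sunk 7 mm, which fits about 212°. Second arc now, with the other finger face.

```bash
python3 -m creep '[[0,0,0.9,0,0],[0,0,0.9,0,0],[0,0,0.9,0,0],[0,0,0.9,0,0],[0,0,0.6,0,0],[0,0,0,0,0]]'; python3 st.py; python3 -m creep '[[-0.3,0.0,0,0,0],[-0.3,0.0,0,0,0],[-0.15,0,0,0,0],[-0.15,0.0,0,0,0],[0,0,0,0,0]]'; python3 st.py
```

```text
time: 19.9
tcp_pos: [0.5076, 0.1987, 0.2241]
tool_rot: [-179.8, -0.1, 143.9]
ft_force: [-0.6, 0.4, 0.0]
grip_width: 0.002
gripper_force: 0.0
hub in tool: d -0.0414 in -0.0579 yaw 143.9 est handle ang -126.1 F tool [ 0.8 -0.  -0. ] z 0.2241 j6 -41 t 19.90
time: 20.4
tcp_pos: [0.524, 0.1882, 0.2267]
tool_rot: [180.0, 0.0, 144.0]
ft_force: [-1.4, -0.6, -0.4]
grip_width: -0.001
gripper_force: 0.0
hub in tool: d -0.0219 in -0.0591 yaw 144.0 est handle ang -126.0 F tool [ 0.7 -1.3  0.4] z 0.2267 j6 -42 t 20.40
```

```bash
python3 -m creep '[[-0.305,0.093,0,0.667,0],[-0.305,0.093,0,0.667,0],[-0.305,0.093,0,0.667,0],[-0.305,0.093,0,0.667,0]]'; python3 st.py; python3 -m creep '[[-0.305,0.093,0,0.667,0],[-0.305,0.093,0,0.667,0],[-0.305,0.093,0,0.667,0],[-0.305,0.093,0,0.667,0],[-0.305,0.093,0,0.667,0],[-0.305,0.093,0,0.667,0],[-0.305,0.093,0,0.667,0],[-0.305,0.093,0,0.667,0]]'; python3 st.py
```

```text
time: 20.8
tcp_pos: [0.5456, 0.1772, 0.226]
tool_rot: [-180.0, -0.1, 120.9]
ft_force: [-1.3, 2.5, -3.1]
grip_width: -0.001
gripper_force: 1.3
hub in tool: d -0.0229 in -0.0586 yaw 120.9 est handle ang -149.1 F tool [2.8 0.1 3.1] z 0.2260 j6 -21 t 20.80
time: 21.6
tcp_pos: [0.569, 0.1332, 0.2258]
tool_rot: [-179.9, -0.0, 75.0]
ft_force: [-0.0, 2.8, -1.5]
grip_width: 0.003
gripper_force: 1.2
hub in tool: d -0.0215 in -0.0584 yaw 75.0 est handle ang 165.0 F tool [ 2.7 -0.7  1.5] z 0.2258 j6 20 t 21.60
```

```bash
python3 -m creep '[[-0.305,0.093,0,0.667,0],[-0.305,0.093,0,0.667,0],[-0.305,0.093,0,0.667,0],[-0.305,0.093,0,0.667,0],[-0.305,0.093,0,0.667,0],[-0.305,0.093,0,0.667,0],[-0.305,0.093,0,0.667,0]]'; python3 st.py; python3 -m creep '[[0.4,0,0,0,0],[0.55,0,0,0,0],[0,0,-1,0,0],[0,0,-1,0,0],[0,0,-1,0,0],[0,0,-1,0,0],[0,0,-0.2,-0.99,0],[0,0,0,-0.99,0]]'; python3 st.py
python3 -m creep '[[0,0,0,-0.99,0],[0,0,0,-0.99,0],[0,0,0,-0.99,0],[0,0,0,-0.99,0],[0,0,0,-0.99,0],[0,0,0,-0.99,0]]';python3 -m creep '[[0,0,0,-0.99,0],[0,0,0,-0.99,0],[0,0,0,-0.99,0],[0,0,0,-0.99,0],[0,0,0,-0.99,0],[0,0,0,-0.99,0],[0,0,0,-0.99,0]]';python3 -m creep '[[0,0,0,-0.99,0],[0,0,0,-0.99,0],[0,0,0,-0.99,0],[0,0,0,-0.99,0],[0,0,0,-0.99,0],[0,0,0,-0.99,0],[0,0,0,0,0]]'
python3 st.py
python3 - <<'E'
from h import *
for n in('scene','side','wrist'): shot(n,n+'5')
E
python3 wm.py 5 0.011
```

```text
time: 22.3
tcp_pos: [0.558, 0.0909, 0.2262]
tool_rot: [-180.0, -0.1, 34.9]
ft_force: [1.6, 2.5, -0.3]
grip_width: -0.002
gripper_force: 1.2
hub in tool: d -0.0209 in -0.0592 yaw 34.9 est handle ang 124.9 F tool [ 2.8 -1.1  0.3] z 0.2262 j6 56 t 22.30
time: 23.1
tcp_pos: [0.575, 0.1022, 0.3121]
tool_rot: [179.9, -0.1, 52.6]
ft_force: [1.0, -0.2, 0.4]
grip_width: 0.003
gripper_force: 0.0
hub in tool: d -0.0212 in -0.0694 yaw 52.6 est handle ang 142.6 F tool [ 0.5  0.9 -0.4] z 0.3121 j6 40 t 23.10
time: 23.7
tcp_pos: [0.5743, 0.1022, 0.3104]
tool_rot: [180.0, 0.0, 103.7]
ft_force: [0.6, 0.1, 0.2]
grip_width: 0.0
gripper_force: 0.0
time: 24.4
tcp_pos: [0.5743, 0.1022, 0.3104]
tool_rot: [180.0, 0.0, 163.2]
ft_force: [-0.3, -0.5, -0.2]
grip_width: 0.002
gripper_force: 0.0
time: 25.1
tcp_pos: [0.5742, 0.1021, 0.3103]
tool_rot: [-180.0, 0.0, -146.0]
ft_force: [-0.6, 0.1, 0.1]
grip_width: -0.001
gripper_force: 0.0
hub in tool: d 0.0415 in 0.0586 yaw -146.0 est handle ang -56.0 F tool [ 0.4  0.4 -0.1] z 0.3103 j6 -122 t 25.10
hub fit [0.5082 0.1271] rim ztop 0.204 nut [0.5079 0.1276 0.2152] 
handle top 620 [0.5405 0.0781 0.2534] [0.541  0.0784 0.2533] size [0.0162 0.0165 0.0061] ztop 0.2542
r 0.0587 ang -56.6
r 0.0587 ang -56.01
```

View pics/wrist5.png

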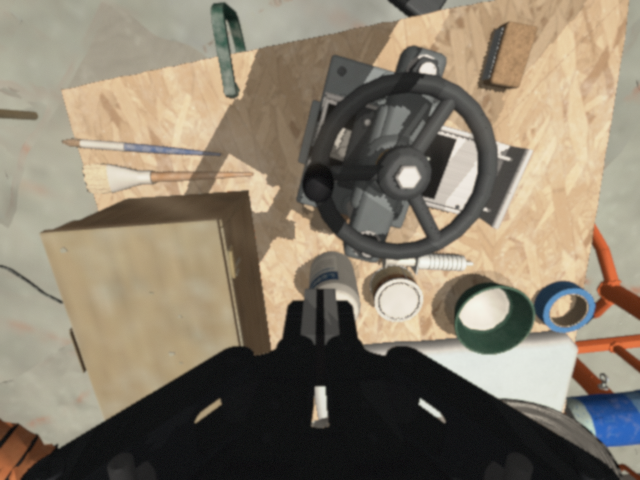

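Wrist view: handle at (318,182), nut at (407,175). The handle angle is -56.3° against -93.7° at the start, so about 37° is left, and the handle's sink of 10.9 mm agrees. Last short arc, in two parts.

```bash
python3 -m creep '[[0,0,0.9,0,0],[0,0,0.9,0,0],[0,0,0.9,0,0],[0,0,0.9,0,0],[0,0,0.8,0,0],[0,0,0,0,0]]'; python3 st.py; python3 -m creep '[[0.3,0.0,0,0,0],[0.3,0.0,0,0,0],[0.2,0,0,0,0],[0.1,0.0,0,0,0],[0,0,0,0,0]]'; python3 st.py
```

```text
time: 25.85
tcp_pos: [0.5719, 0.1014, 0.2194]
tool_rot: [179.9, -0.2, -146.3]
ft_force: [-0.5, 0.3, 0.4]
grip_width: -0.002
gripper_force: 0.0
hub in tool: d 0.0395 in 0.0577 yaw -146.3 est handle ang -56.3 F tool [ 0.2  0.6 -0.4] z 0.2194 j6 -121 t 25.85
time: 26.35
tcp_pos: [0.5585, 0.0912, 0.223]
tool_rot: [-180.0, 0.1, -146.3]
ft_force: [0.4, 0.0, -0.5]
grip_width: -0.002
gripper_force: 0.0
hub in tool: d 0.0226 in 0.0588 yaw -146.3 est handle ang -56.3 F tool [-0.4 -0.2  0.5] z 0.2230 j6 -122 t 26.35
```

```bash
python3 -m creep '[[0.305,-0.093,0,0.667,0],[0.305,-0.093,0,0.667,0],[0.305,-0.093,0,0.667,0],[0.305,-0.093,0,0.667,0],[0.305,-0.093,0,0.667,0],[0,0,0,0,0]]'; python3 st.py
cat > sc.py <<'E'
from h import *
import sys
for tag in sys.argv[1:]:
  for n in ('scene','side'):
    z=np.load(f'pics/{n}{tag}.npz'); P=cloud(z['d'],cam(n)); r=np.hypot(P[...,0]-.507,P[...,1]-.1275); k=z['im'].astype(int).max(2)
    if n=='scene': dz=.0 if tag=='0' else .012
    e=P[(P[...,2]>.238-dz)&(P[...,2]<.275-dz)&(r<.08)&(r>.04)&(P[...,1]<.125)]
    if len(e): print(tag,n,len(e),'mean',e.mean(0).round(4),'mid',((np.percentile(e,2,axis=0)+np.percentile(e,98,axis=0))/2).round(4))
E
python3 - <<'E'
from h import *
for n in('scene','side','wrist'): shot(n,n+'6')
E
python3 wm.py 6 0.0115; python3 sc.py 0 6
```

```text
time: 26.95
tcp_pos: [0.5338, 0.0712, 0.2225]
tool_rot: [-180.0, 0.0, -175.0]
ft_force: [0.8, 0.0, -0.9]
grip_width: -0.001
gripper_force: 0.0
hub in tool: d 0.0218 in 0.0584 yaw -175.0 est handle ang -85.0 F tool [-0.8 -0.   0.9] z 0.2225 j6 -96 t 26.95
hub fit [0.5071 0.1266] rim ztop 0.203 nut [0.5069 0.1275 0.2142] 
handle top 2473 [0.5266 0.0714 0.2702] [0.5331 0.0711 0.2698] size [0.0285 0.0512 0.0074] ztop 0.2701
r 0.0585 ang -70.55
r 0.0613 ang -64.91
0 scene 131 mean [0.5015 0.0655 0.2541] mid [0.5024 0.0681 0.2521]
0 side 111 mean [0.5016 0.0739 0.2523] mid [0.5026 0.0728 0.2527]
6 scene 253 mean [0.5201 0.0653 0.2435] mid [0.5224 0.0683 0.2432]
6 side 268 mean [0.5224 0.0771 0.2433] mid [0.5228 0.0763 0.244 ]
```

```bash
python3 -m creep '[[0.217,-0.071,0,0.477,0],[0.217,-0.071,0,0.477,0],[0,0,0,0,0]]'; python3 st.py;  python3 -m creep '[[-0.3,0,0,0,0],[-0.5,0,0,0,0],[0,0,-1,0,0],[0,0,-1,0,0],[0,0,-1,0,0],[0,0,-1,0,0],[0,0,-0.2,0,0],[0,0,0,0,0]]'; python3 st.py
python3 - <<'E'
from h import *
for n in('scene','side','wrist'): shot(n,n+'7')
E
python3 wm.py 3;python3 wm.py 7 0.012; python3 sc.py 0 7
```

```text
time: 27.4
tcp_pos: [0.5256, 0.0682, 0.2224]
tool_rot: [180.0, 0.0, 177.0]
ft_force: [-0.5, -0.5, -0.7]
grip_width: 0.0
gripper_force: 0.1
hub in tool: d 0.0217 in 0.0582 yaw 177.0 est handle ang -93.0 F tool [ 0.4 -0.5  0.7] z 0.2224 j6 -88 t 27.40
time: 28.2
tcp_pos: [0.5424, 0.0673, 0.3068]
tool_rot: [180.0, 0.1, 177.0]
ft_force: [-0.1, -1.0, -0.1]
grip_width: 0.004
gripper_force: 0.0
hub in tool: d 0.0386 in 0.0583 yaw 177.0 est handle ang -93.0 F tool [ 0.1 -1.   0.1] z 0.3068 j6 -88 t 28.20
hub fit [0.5073 0.127 ] rim ztop 0.2147 nut [0.5073 0.1277 0.226 ] 
handle top 685 [0.5034 0.0685 0.2642] [0.5036 0.0686 0.2641] size [0.0159 0.0158 0.0061] ztop 0.2651
r 0.0586 ang -93.85
r 0.0584 ang -93.63
hub fit [0.5072 0.1271] rim ztop 0.2027 nut [0.5074 0.1278 0.214 ] 
handle top 642 [0.5045 0.0686 0.2522] [0.5049 0.0683 0.252 ] size [0.0159 0.0164 0.0059] ztop 0.253
r 0.0586 ang -92.65
r 0.0588 ang -92.26
0 scene 131 mean [0.5015 0.0655 0.2541] mid [0.5024 0.0681 0.2521]
0 side 111 mean [0.5016 0.0739 0.2523] mid [0.5026 0.0728 0.2527]
7 scene 127 mean [0.5027 0.0651 0.2423] mid [0.5043 0.067  0.2411]
7 side 112 mean [0.5022 0.0738 0.2405] mid [0.503  0.0729 0.2404]
```

All three views agree the handle is 1.2° (1.2 mm) short. One small touch-up push, back along the same path plus 1.25 mm.

```bash
python3 -m creep '[[0,0,0.9,0,0],[0,0,0.9,0,0],[0,0,0.9,0,0],[0,0,0.9,0,0],[0,0,0.6,0,0],[0,0,0,0,0]]'; python3 -m creep '[[0.25,0,0,0,0],[0.25,0,0,0,0],[0.2,0,0,0,0],[0.1,0,0,0,0],[0.065,0,0,0,0],[0,0,0,0,0],[0,0,0,0,0]]'; python3 st.py;  python3 -m creep '[[-0.3,0,0,0,0],[-0.5,0,0,0,0],[0,0,-1,0,0],[0,0,-1,0,0],[0,0,-1,0,0],[0,0,-1,0,0],[0,0,-0.2,0,0],[0,0,0,0,0]]'; python3 st.py
python3 - <<'E'
from h import *
for n in('scene','side','wrist'): shot(n,n+'8')
E
python3 wm.py 8 0.012; python3 sc.py 0 8
```

```text
time: 28.95
tcp_pos: [0.5398, 0.0673, 0.2193]
tool_rot: [-180.0, -0.3, 176.9]
ft_force: [-0.5, 0.5, 1.1]
grip_width: -0.002
gripper_force: 0.0
time: 29.65
tcp_pos: [0.5247, 0.0681, 0.2228]
tool_rot: [-180.0, 0.1, 176.9]
ft_force: [2.0, -0.6, 1.0]
grip_width: -0.001
gripper_force: 0.9
hub in tool: d 0.0208 in 0.0583 yaw 176.9 est handle ang -93.1 F tool [-2.1 -0.5 -1. ] z 0.2228 j6 -88 t 29.65
time: 30.45
tcp_pos: [0.5409, 0.0673, 0.3065]
tool_rot: [180.0, 0.0, 176.9]
ft_force: [-0.9, 0.2, -0.1]
grip_width: 0.004
gripper_force: 0.0
hub in tool: d 0.0371 in 0.0583 yaw 176.9 est handle ang -93.1 F tool [0.9 0.1 0.1] z 0.3065 j6 -88 t 30.45
hub fit [0.5072 0.1271] rim ztop 0.2027 nut [0.5073 0.1278 0.214 ] 
handle top 630 [0.5038 0.0685 0.2523] [0.504  0.0684 0.2519] size [0.0157 0.0165 0.0057] ztop 0.253
r 0.0586 ang -93.38
r 0.0587 ang -93.18
0 scene 131 mean [0.5015 0.0655 0.2541] mid [0.5024 0.0681 0.2521]
0 side 111 mean [0.5016 0.0739 0.2523] mid [0.5026 0.0728 0.2527]
8 scene 125 mean [0.5018 0.0654 0.2427] mid [0.5026 0.0674 0.2404]
8 side 115 mean [0.5019 0.0732 0.2406] mid [0.5027 0.072  0.2401]
```

```bash
python3 lip.py 8; python3 - <<'E'
import cv2
a=cv2.imread('pics/side8.png')[160:360,240:400]; cv2.imwrite('pics/fin.png',cv2.resize(a,None,fx=3,fy=3,interpolation=cv2.INTER_CUBIC))
E
```

```text
scene 265 u at centre -0.1528 yaw off deg 0.42 v ext [-0.0415  0.0343] u pct [-0.1592 -0.1529 -0.138 ] z 0.073
  cap uv 0.0023 -0.0733
  cap uv 0.0011 0.0649
side 538 u at centre -0.1559 yaw off deg 0.54 v ext [-0.0424  0.0457] u pct [-0.1597 -0.1558 -0.1518] z 0.073
  cap uv -0.0067 -0.07
  cap uv -0.0058 0.0714
```

View pics/fin.png

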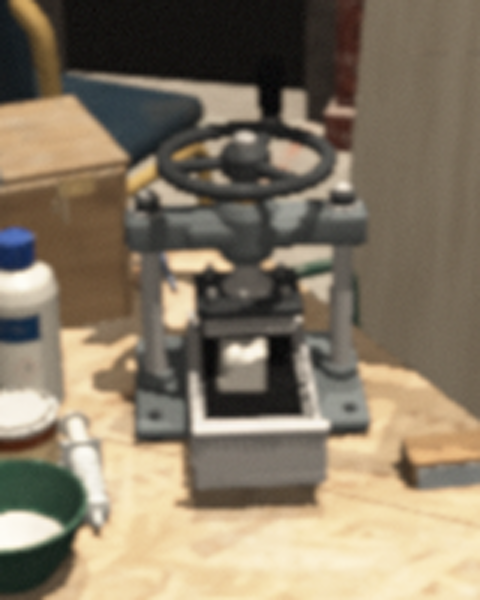

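The final crop shows the bed home, the foot down on the moulding (crop (245,345)), the handle back at the far side and the bystanders undisturbed.

```bash
python3 -c "
from rig import *
print(close_job())"
```

```text
the job is handed in; nothing more can be done
None
```

The job is handed in: the bed is home against its stop, the wheel has turned one full turn clockwise (to within about 0.5°, measured), and the foot rests on the moulding with the robot clear, at about 30 s of the 72 s allowed.

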